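# Lower the ball cup and push its dust cover shut

### The job

Put the ball-cup unit to bed: with the fingertips, push the steel pump lever all the way over, away from the robot, so that the ball cup sinks into its well, and only then push the yellow dust cover fully shut over it. Do not press on the cup itself, and leave the loose things around the unit standing where they are; nothing needs to be gripped or lifted.

Things in the scene. Friction and masses are not known exactly. Their poses are not given: they have to be found in the camera images.
- lift_unit: Blue lift unit, fixed; deck 150 (x) by 330 mm (y), top 60 mm above the counter. Origin: centre of its underside. +x points away from the robot (turned up to 15 degrees), +y left, z up. Cup well 106 mm, centred at y -85 mm. Guide rails along y at x +-68.5 mm stand 8 mm above the deck; 12 mm high end stop at y -152 mm. Lever pivot at x 0, y -187, z 40 mm.
- pump_lever (a joint): Steel pump lever at the unit's right (-y) end, turning about the unit's y axis; 12 mm round bar, knob centre 140 mm from the pivot. 0 rad: leans 0.5 rad from upright towards the robot, cup up; 1.0 rad: at its stop, leaning 0.5 rad away from the robot, cup fully down. Stays where left; about 3 to 4 N at the knob moves it.
- lever_knob (a point): Centre of the lever's steel ball knob, 32 mm across; it moves on a 140 mm arc about the pivot, 163 mm above the counter at either end of the swing and 180 mm in the middle.
- ball_cup (a joint): Black ball cup, 90 mm across, driven by the lever: travel downward in m, 0 fully up, 0.040 fully down (0.040 m per rad of lever).
- cup_rim (a point): Centre of the cup's rim; 94 mm above the counter when fully up, 54 mm (6 mm below the deck) when fully down.
- dust_cover (a joint): Yellow dust cover, a shallow cap 124 by 124 mm, 25 mm high, that slides on the deck along the unit's y axis; too wide to grip. Value: opening in m, 0 fully shut over the well (at its stop), 0.17 fully open (left, +y). Stays where left; 2.5 N moves it. While the cup is up, the cover would strike it at openings below 0.105 m.
- cover_push (a point): Centre of the cover's left (+y) end face, marked with a black rubber strip: the face to push, towards -y of the unit. It spans 124 mm in x and stands from 1 to 26 mm above the deck; this point is 74 mm above the counter. The deck and the counter beyond it are clear to its left.
- thumb_insert: Loose black rubber thumb insert, upright tube 33 mm across, 50 mm high. Origin: centre of its underside, z along the tube.
- stop_collar: Loose brass depth stop collar, ring 38 mm across, 16 mm high. Origin: centre of its underside.
- ball_plug: Loose teal resin ball plug, upright cylinder 31 mm across, 40 mm high. Origin: centre of its underside.
- grip_gauge: Loose aluminium finger grip gauge, flat bar with round ends, 108 by 28 mm, 24 mm high over its end studs. Origin: centre of its underside, x along the bar.
- pad_puck: Loose red sanding puck, 80 mm across, 22 mm high. Origin: centre of its underside.
- polish_bottle: Loose blue polish bottle, 60 mm across, 160 mm high, behind the unit's left half. Origin: centre of its underside.

How it is judged:
By the outcome, as a careful person would: the job done as asked, in the order asked, and still so for the second after the job is handed in, with the robot touching nothing.
It also fails if it takes over 51 s, if anything falls off the work surface, if the arm or the gripper's body presses on something with over 40 N, if the wrist force passes 120 N, or if a joint passes its speed limit or range.

### The arm

A 6-joint arm with a two-finger parallel gripper is mounted at the origin on the work surface. World frame = base frame: x ahead of the robot, y to its left, z up, the work surface at z = 0. Lengths are in m, angles in rad, forces in N, time in s.
With the tool pointing down it reaches from about 0.25 to 0.85 m from the base axis. Payload 12.5 kg.
Tool frame: the origin (TCP) lies on the centre line of the jaws, within the pads' length; the fingertips stand 17 mm ahead of it and the grasp point (between the pads) lies 2 mm behind it; z points along the fingers, x is the direction in which the jaws open and shut, and the axes are right-handed (so a half turn about z gives the same grasp; the last joint's range is limited). The gripper opens to 93 mm and grips with 3 to 60 N. Pads are 15 mm wide; open, the fingers measure 128 mm over their backs; the gripper's body (75 mm by 188 mm) begins 65 mm behind the grasp point.
Start: joints at [-1.424, 0.351, 1.652, -0, 1.139, -0.085], TCP at [0.126, -0.535, 0.236] pointing down, gripper open.
Joint ranges: [-2.75, 2.75], [-0.79, 2.1], [0.01, 2.65], [-1.57, 4.71], [0.07, 3.14], [-2.87, 2.87]. Speed limits (rad/s): [2.22, 2.22, 2.79, 3.14, 3.14, 3.14].

### API

Orientations are given as a unit quaternion [x, y, z, w].
In Python, from plant import r gives the robot as it stands.
- The arm moves only by the tool carry_out, never from a script. Its argument "moves" is a list of rows, each an object with "delta_rot": the turn, a rotation vector about the tool's x, y, z in degrees, a list of three; "travel": the shift along the tool's x, y, z in cm, a list of three; "grip": the opening in per cent of the stroke, from 0 (shut) to 100 (fully open). A call has 1 to 20 rows; each row shifts and turns the commanded pose from where the row before left it, along the tool's axes as they then stand; what a row does not reach is not made up. A row lasts 1/10 s, in which the tool goes at most 50 mm and 8.59 degrees, less where a joint would pass 70% of its speed; a pose out of reach is approached as far as the arm can. A call with a gripper value outside its range is refused whole. The fingers move at their own pace and stop on an object; the grip force is fixed at half the most. Time passes only in rows, so rows that do not move let the fingers close. It gives the time, the measured TCP pose, the force and the opening at its end, in the units of the state.
- r.sense(): the state, without advancing time (a new reading comes with each control period).
- r.snapshot(name): name is "scene" or "top" or "wrist"; returns the picture (420x560x3 uint8, blue, green, red); there is no depth.
- r.calibration(name): a dict with "vfov" (degrees; the focal length in pixels is half the picture's height over the tangent of half this angle, whatever the lens; pixels are square), "cx", "cy" (the principal point, pixels), "dist_coeffs" ([k1, k2, p1, p2, k3] as OpenCV has them; the pictures are not rectified), "cam_to_world" (4x4, takes a point from camera to world coordinates); the wrist camera has in their place "T_tool_cam" (4x4, takes a point from camera to tool coordinates, whose origin is the TCP and whose axes are the tool frame's). Camera axes: x right, y down, z forward; pixel columns grow to the right and rows downward; lengths in m; the calibration is good to about 2 mm. A picture is of the moment at which its call begins: read the wrist's pose just before it. calibration takes no time and is no camera call.
- r.sign_off(): hands the job in, once; it reports no verdict.
The state is a dict: "clock": time; "qpos": joint angles; "joint_vel": joint speeds; "joint_efforts": joint torques, N m; "tool_pos": TCP position; "orientation": TCP orientation; "wrist_force": force on the tool from outside, world axes, zero at the start; "moment": the same for the moment, N m; "gripper_width": finger opening in m.
Only numpy, scipy, OpenCV 4.12 (cv2) and the standard library are available. Lean on these libraries where they do the work, as an engineer would, in place of code of your own. Each camera call takes 0.05 s, during which the arm holds its last target.

## Working session

There is one attempt and no reset: what is moved stays moved. The work goes in short steps, Python scripts to look and compute and a tool call to move; the robot and the scene stay as the last step left them, time stands still between calls to the robot, and variables do not carry over. Pictures are saved under pics/ and viewed, and the job is handed in when it is done.

Besides the shell and the picture viewer there is one more tool, called after "Emit:" by a JSON object that holds its "method" and its "body". carry_out: Moves the arm, as the interface text tells. Its arguments: {"type":"object","properties":{"moves":{"type":"array"}},"required":["moves"]}

```bash
ls; mkdir -p pics; python3 - <<'E'
from plant import r
import cv2
s=r.sense();print({k:s[k] for k in s})
for n in ("scene","top"):
    cv2.imwrite(f"pics/{n}0.png",r.snapshot(n)); c=r.calibration(n); print(n,c)
print(r.calibration("wrist"))
E
```

```text
pics
{'clock': 0.0, 'qpos': array([-1.42357765e+00,  3.51230274e-01,  1.65243830e+00, -2.37686152e-05,
        1.13910914e+00, -8.46047002e-02]), 'joint_vel': array([-0.00069911, -0.00068574,  0.00034922, -0.0003647 , -0.00147062,
       -0.00063103]), 'joint_efforts': array([ 5.16832908e-03, -4.97306085e+01, -2.85247439e+01,  7.01637031e-02,
        2.58091179e-02, -1.06253208e-04]), 'tool_pos': array([ 0.12633142, -0.53495028,  0.23509929]), 'orientation': array([ 7.84143407e-01, -6.20579380e-01, -4.39282019e-04, -3.97798571e-04]), 'wrist_force': array([0.82733413, 0.10745633, 0.66523881]), 'moment': array([0.00331616, 0.02627702, 0.02534354]), 'gripper_width': 0.09298905857085606}
scene {'vfov': 50.68056567682887, 'cx': 276.35201747312516, 'cy': 213.34610970456902, 'dist_coeffs': array([0.01434241, 0.        , 0.        , 0.        , 0.        ]), 'cam_to_world': array([[ 0.83133191,  0.47152593, -0.29419474,  0.8314288 ],
       [ 0.55575787, -0.70959317,  0.43314053, -0.30639987],
       [-0.00452159, -0.52358459, -0.8519617 ,  0.89524195],
       [ 0.        ,  0.        ,  0. 
[... 276 characters left out ...]
-0.99897418, -0.03111056, -0.03290468,  0.08023193],
       [ 0.03429919, -0.04540732, -0.99837956,  0.84494454],
       [ 0.        ,  0.        ,  0.        ,  1.        ]])}
{'vfov': 71.66469604224713, 'cx': 277.7987986865553, 'cy': 209.52217639430683, 'dist_coeffs': array([-0.02571391,  0.        ,  0.        ,  0.        ,  0.        ]), 'T_tool_cam': array([[ 9.99999515e-01,  2.99201460e-04, -9.38045270e-04,
         8.77460231e-04],
       [-4.16826575e-06,  9.53988501e-01,  2.99843193e-01,
        -8.34682808e-02],
       [ 9.84597922e-04, -2.99843044e-01,  9.53988040e-01,
        -1.47632905e-01],
       [ 0.00000000e+00,  0.00000000e+00,  0.00000000e+00,
         1.00000000e+00]])}
```

View pics/scene0.png

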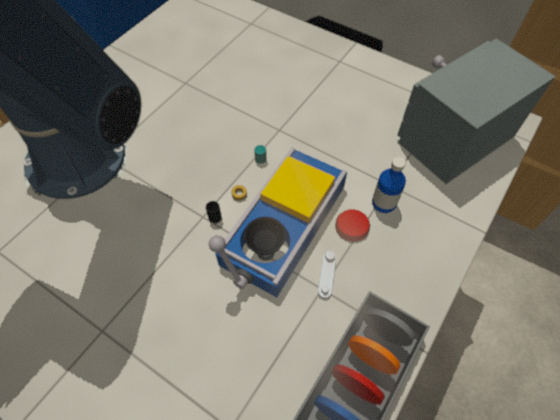

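View pics/top0.png

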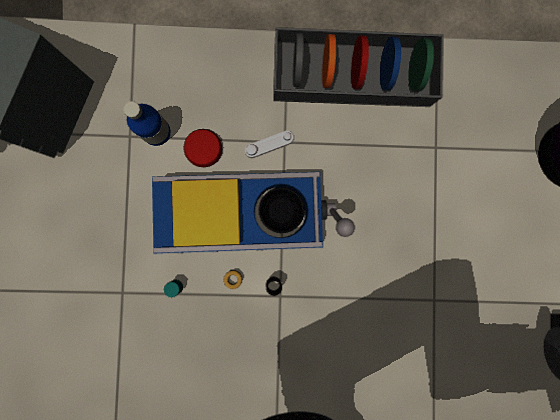

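The scene view shows the unit with the lever knob at about (218,243), the cup at (266,237) and the yellow cover at (298,187). In the top view the knob is at (345,228), the cup at (281,210), the cover at (206,212), and the loose things lie on both x sides of the unit. Next I measure the poses.

```bash
cat > h.py <<'E'
import numpy as np, cv2
from plant import r
def K(c,h=420):
    f=h/2/np.tan(np.radians(c["vfov"])/2); return np.array([[f,0,c["cx"]],[0,f,c["cy"]],[0,0,1]])
def rays(name,px,T=None):
    c=r.calibration(name); u=cv2.undistortPoints(np.array(px,float).reshape(-1,1,2),K(c),c["dist_coeffs"]).reshape(-1,2)
    M=c["cam_to_world"] if T is None else T
    return M[:3,3],(M[:3,:3]@np.c_[u,np.ones(len(u))].T).T
def onz(name,px,z,T=None):
    o,d=rays(name,px,T); return o+d*((z-o[2])/d[:,2])[:,None]
def tri(p1,p2,n1="scene",n2="top"):
    o1,d1=rays(n1,[p1]);o2,d2=rays(n2,[p2]);d1=d1[0]/np.linalg.norm(d1);d2=d2[0]/np.linalg.norm(d2)
    t=np.linalg.lstsq(np.c_[d1,-d2],o2-o1,rcond=None)[0];a=o1+d1*t[0];b=o2+d2*t[1];return (a+b)/2,np.linalg.norm(a-b)
def blob(m):
    m=cv2.morphologyEx(m.astype(np.uint8)*255,cv2.MORPH_OPEN,np.ones((3,3)))
    return max(cv2.findContours(m,cv2.RETR_EXTERNAL,cv2.CHAIN_APPROX_NONE)[0],key=cv2.contourArea)
E
python3 - <<'E'
from h import *
im=cv2.imread("pics/top0.png");hsv=cv2.cvtColor(im,cv2.COLOR_BGR2HSV)
y=blob((hsv[...,0]>20)&(hsv[...,0]<35)&(hsv[...,1]>150)&(hsv[...,2]>90))
rc=cv2.boxPoints(cv2.minAreaRect(y));print(rc)
P=onz("top",rc,.086)
print("cover corners",P.round(4),"c",P.mean(0).round(4),[np.linalg.norm(P[i]-P[i-1]).round(4) for i in range(4)])
b=blob((hsv[...,0]>100)&(hsv[...,0]<130)&(hsv[...,1]>120)&(hsv[...,2]>60)) 
print("blue",cv2.boundingRect(b))
for n,p,z in [("knob",(345,228),.163),("cup",(281,210),.094),("thumb",(274,286),.025),("collar",(233,279),.016),("plug",(173,289),.02),("puck",(203,147),.022),("g1",(251,151),.024),("g2",(289,136),.024),("deckTL",(153,178),.068),("TR",(322,170),.068),("BL",(153,252),.068),("BR",(322,247),.068)]:
    print(n,onz("top",[p],z)[0].round(4))
print(tri((218,243),(345,228)))
a=cv2.resize(im[150:310,130:370],None,fx=3.2,fy=3.2,interpolation=cv2.INTER_CUBIC);cv2.imwrite("pics/topz.png",a)
a=cv2.resize(cv2.imread("pics/scene0.png")[130:310,190:400],None,fx=3.2,fy=3.2,interpolation=cv2.INTER_CUBIC);cv2.imwrite("pics/scz.png",a)
E
```

```text
[[171.31894 180.84357]
 [236.96802 178.91272]
 [238.87381 243.7096 ]
 [173.22473 245.64044]]
cover corners [[0.6053 0.2584 0.086 ]
 [0.6132 0.135  0.086 ]
 [0.4904 0.1272 0.086 ]
 [0.4834 0.2498 0.086 ]] c [0.5481 0.1926 0.086 ] [np.float64(0.1222), np.float64(0.1236), np.float64(0.1231), np.float64(0.1228)]
blue (242, 178, 73, 66)
knob [ 0.5251 -0.0582  0.163 ]
cup [0.5562 0.0498 0.094 ]
thumb [0.4045 0.0567 0.025 ]
collar [0.4155 0.1411 0.016 ]
plug [0.3929 0.2612 0.02  ]
puck [0.6851 0.2116 0.022 ]
g1 [0.6801 0.1125 0.024 ]
g2 [0.7143 0.0348 0.024 ]
deckTL [0.6117 0.2978 0.068 ]
TR [ 0.6388 -0.0296  0.068 ]
BL [0.4694 0.2915 0.068 ]
BR [ 0.488  -0.0333  0.068 ]
(array([ 0.52699421, -0.05400976,  0.17524407]), np.float64(0.005373014042310745))
```

View pics/topz.png

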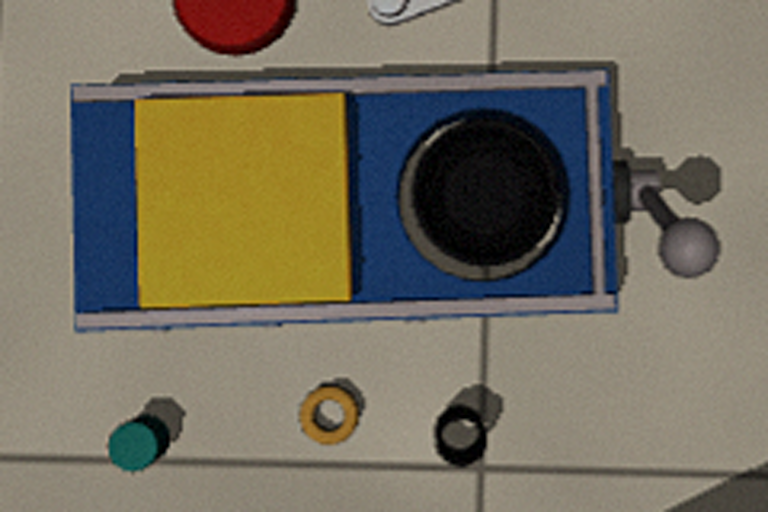

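View pics/scz.png

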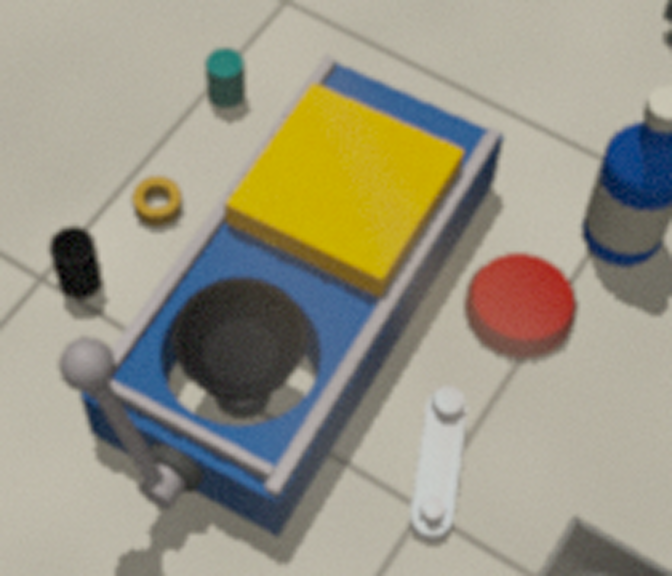

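Emit:
{"method": "carry_out", "body": {"moves": [{"delta_rot": [0,0,4.85],"travel": [0,0,0],"grip": 0},{"delta_rot": [0,0,4.85],"travel": [0,0,0],"grip": 0},{"delta_rot": [0,0,0],"travel": [-2.65,-2.2,0],"grip": 0},{"delta_rot": [0,0,0],"travel": [-2.65,-2.2,0],"grip": 0},{"delta_rot": [0,0,0],"travel": [-2.65,-2.2,0],"grip": 0},{"delta_rot": [0,0,0],"travel": [-2.65,-2.2,0],"grip": 0},{"delta_rot": [0,0,0],"travel": [-2.65,-2.2,0],"grip": 0},{"delta_rot": [0,0,0],"travel": [-2.65,-2.2,0],"grip": 0},{"delta_rot": [0,0,0],"travel": [-2.65,-2.2,0],"grip": 0},{"delta_rot": [0,0,0],"travel": [-2.65,-2.2,0],"grip": 0},{"delta_rot": [0,0,0],"travel": [-2.65,-2.2,0],"grip": 0},{"delta_rot": [0,0,0],"travel": [-2.65,-2.2,0],"grip": 0},{"delta_rot": [0,0,0],"travel": [-2.65,-2.2,0],"grip": 0},{"delta_rot": [0,0,0],"travel": [-2.65,-2.2,0],"grip": 0},{"delta_rot": [0,0,0],"travel": [-2.65,-2.2,0],"grip": 0},{"delta_rot": [0,0,0],"travel": [-2.65,-2.2,0],"grip": 0},{"delta_rot": [0,0,0],"travel": [-2.65,-2.2,0],"grip": 0},{"delta_rot": [0,0,0],"travel": [-2.65,-2.2,0],"grip": 0},{"delta_rot": [0,0,0],"travel": [-2.65,-2.2,0],"grip": 0},{"delta_rot": [0,0,0],"travel": [0,0,0],"grip": 0}]}}

```text
clock: 2.1
tool_pos: [0.4728, -0.0599, 0.2354]
orientation: [0.73, -0.684, -0.0, -0.0]
wrist_force: [-0.4, 0.4, -0.7]
gripper_width: 0.0002
```

```bash
python3 - <<'E'
from h import *
for n in ("wrist","scene"):
    cv2.imwrite(f"pics/{n}1.png",r.snapshot(n))
a=cv2.imread("pics/wrist1.png");b=cv2.imread("pics/scene1.png")[130:310,190:400];b=cv2.resize(b,None,fx=1.9,fy=1.9)
w=np.zeros((420,800,3),np.uint8);w[:300,:400]=cv2.resize(a,(400,300));w[:b.shape[0],400:400+b.shape[1]]=b[:, :400];cv2.imwrite("pics/m1.png",w)
E
```

```text
(no output)
```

View pics/m1.png

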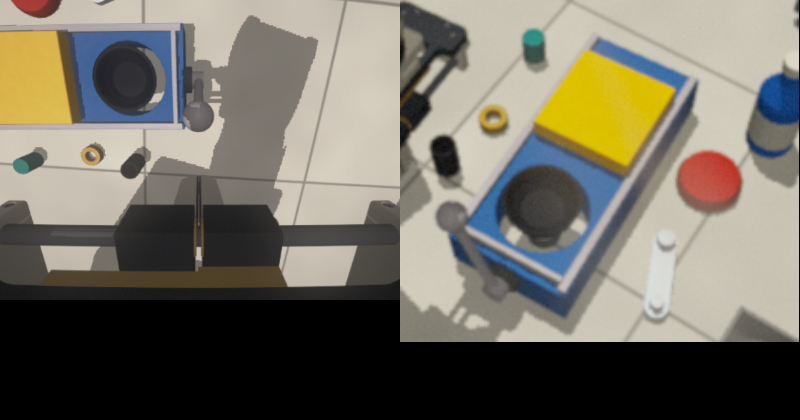

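```bash
python3 - <<'E'
import cv2
a=cv2.imread("pics/wrist1.png")[220:420,130:430];cv2.imwrite("pics/wz1.png",cv2.resize(cv2.convertScaleAbs(a,alpha=1.8,beta=20),None,fx=2.6,fy=2.6))
E
```

```text
(no output)
```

View pics/wz1.png

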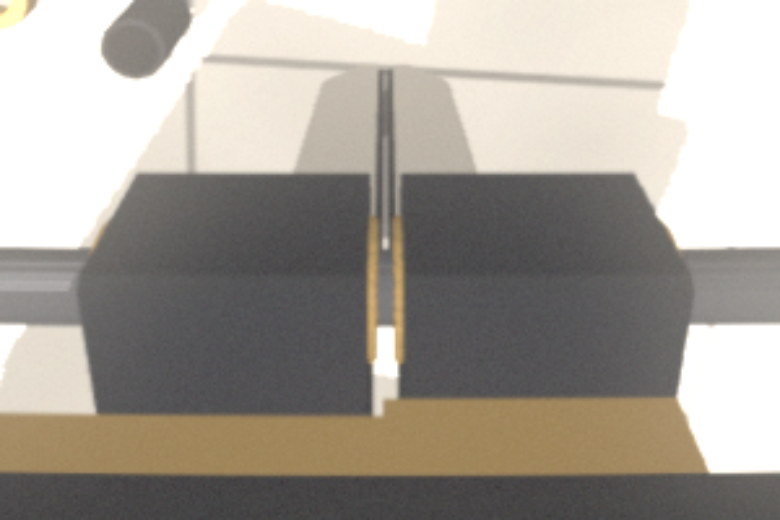

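The wrist view shows the knob straight ahead of the closed fingers, both near column 279. I descend behind it and push.

Emit:
{"method": "carry_out", "body": {"moves": [{"delta_rot": [0,0,0],"travel": [0,0,2],"grip": 0},{"delta_rot": [0,0,0],"travel": [0,0,2.3],"grip": 0},{"delta_rot": [0,0,0],"travel": [0,0,2],"grip": 0},{"delta_rot": [0,0,0],"travel": [0,0,1],"grip": 0},{"delta_rot": [0,0,0],"travel": [0,-1,0],"grip": 0},{"delta_rot": [0,0,0],"travel": [0,-1,0],"grip": 0},{"delta_rot": [0,0,0],"travel": [0,-0.7,0],"grip": 0},{"delta_rot": [0,0,0],"travel": [0,-0.7,0],"grip": 0},{"delta_rot": [0,0,0],"travel": [0,-0.7,0],"grip": 0},{"delta_rot": [0,0,0],"travel": [0,-0.7,0],"grip": 0},{"delta_rot": [0,0,0],"travel": [0,-0.7,0],"grip": 0},{"delta_rot": [0,0,0],"travel": [0,-0.7,0],"grip": 0}]}}

```text
clock: 3.4
tool_pos: [0.534, -0.0584, 0.1627]
orientation: [0.729, -0.685, 0.0, -0.0]
wrist_force: [-2.4, 0.2, 2.4]
gripper_width: 0.0007
```

Emit:
{"method": "carry_out", "body": {"moves": [{"delta_rot": [0,0,0],"travel": [0,-0.7,0],"grip": 0},{"delta_rot": [0,0,0],"travel": [0,-0.7,0],"grip": 0},{"delta_rot": [0,0,0],"travel": [0,-0.7,0],"grip": 0},{"delta_rot": [0,0,0],"travel": [0,-0.7,0],"grip": 0},{"delta_rot": [0,0,0],"travel": [0,-0.7,0],"grip": 0},{"delta_rot": [0,0,0],"travel": [0,-0.7,0],"grip": 0},{"delta_rot": [0,0,0],"travel": [0,0,0],"grip": 0}]}}

```text
clock: 4.1
tool_pos: [0.5763, -0.0558, 0.1625]
orientation: [0.729, -0.685, 0.0, -0.0]
wrist_force: [-0.1, -0.3, 0.7]
gripper_width: 0.0003
```

```bash
python3 - <<'E'
from h import *
for n in ("wrist","scene"):
    cv2.imwrite(f"pics/{n}2.png",r.snapshot(n))
a=cv2.imread("pics/wrist2.png");b=cv2.imread("pics/scene2.png")[130:310,190:400];b=cv2.resize(b,None,fx=1.9,fy=1.9)
w=np.zeros((420,800,3),np.uint8);w[:300,:400]=cv2.resize(a,(400,300));w[:b.shape[0],400:400+b.shape[1]]=b[:, :400];cv2.imwrite("pics/m2.png",w)
E
```

```text
(no output)
```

View pics/m2.png

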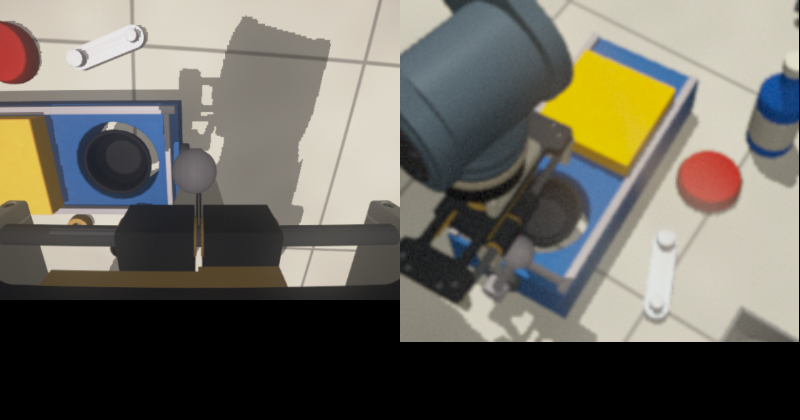

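The knob is in contact with the fingertips (wrist view about (196,172) in the half-size picture) and the cup has sunk a good way. I keep pushing to the stop, which I expect at a TCP x of about 0.606.

Emit:
{"method": "carry_out", "body": {"moves": [{"delta_rot": [0,0,0],"travel": [0,-0.6,0],"grip": 0},{"delta_rot": [0,0,0],"travel": [0,-0.6,0],"grip": 0},{"delta_rot": [0,0,0],"travel": [0,-0.6,0],"grip": 0},{"delta_rot": [0,0,0],"travel": [0,-0.5,0],"grip": 0}]}}

```text
clock: 4.6
tool_pos: [0.5988, -0.0543, 0.1626]
orientation: [0.729, -0.685, -0.0, 0.0]
wrist_force: [-1.1, 0.3, -1.4]
gripper_width: 0.0005
```

Emit:
{"method": "carry_out", "body": {"moves": [{"delta_rot": [0,0,0],"travel": [0,-0.3,0],"grip": 0},{"delta_rot": [0,0,0],"travel": [0,-0.3,0],"grip": 0}]}}

```text
clock: 4.8
tool_pos: [0.6045, -0.054, 0.1626]
orientation: [0.729, -0.685, -0.0, 0.0]
wrist_force: [-1.6, 0.0, 0.0]
gripper_width: 0.0009
```

Emit:
{"method": "carry_out", "body": {"moves": [{"delta_rot": [0,0,0],"travel": [0,-0.2,0],"grip": 0},{"delta_rot": [0,0,0],"travel": [0,-0.2,0],"grip": 0}]}}

```text
clock: 5.0
tool_pos: [0.6066, -0.0538, 0.1624]
orientation: [0.729, -0.685, -0.002, 0.002]
wrist_force: [-19.6, -2.1, 10.3]
gripper_width: 0.0005
```

Emit:
{"method": "carry_out", "body": {"moves": [{"delta_rot": [0,0,0],"travel": [0,-0.2,0],"grip": 0},{"delta_rot": [0,0,0],"travel": [0,0,0],"grip": 0}]}}

```text
clock: 5.2
tool_pos: [0.6068, -0.0538, 0.1624]
orientation: [0.729, -0.685, -0.003, 0.003]
wrist_force: [-25.1, -1.4, 11.9]
gripper_width: 0.0004
```

The lever hit its stop at TCP x 0.6066, as predicted, with 25 N. I back off, rise, cross to the left of the cover and look.

Emit:
{"method": "carry_out", "body": {"moves": [{"delta_rot": [0,0,0],"travel": [0,1,0],"grip": 0},{"delta_rot": [0,0,0],"travel": [0,1.3,0],"grip": 0},{"delta_rot": [0,0,0],"travel": [0,1,0],"grip": 0},{"delta_rot": [0,0,0],"travel": [0,0,-2],"grip": 0},{"delta_rot": [0,0,0],"travel": [0,0,-3],"grip": 0},{"delta_rot": [0,0,0],"travel": [0,0,-2.3],"grip": 0},{"delta_rot": [0,0,0],"travel": [-2,0.1,0],"grip": 0},{"delta_rot": [0,0,0],"travel": [-3,0.1,0],"grip": 0},{"delta_rot": [0,0,0],"travel": [-3,0.1,0],"grip": 0},{"delta_rot": [0,0,0],"travel": [-3,0.1,0],"grip": 0},{"delta_rot": [0,0,0],"travel": [-3,0.1,0],"grip": 0},{"delta_rot": [0,0,0],"travel": [-3,0.1,0],"grip": 0},{"delta_rot": [0,0,0],"travel": [-3,0.1,0],"grip": 0},{"delta_rot": [0,0,0],"travel": [-3,0.1,0],"grip": 0},{"delta_rot": [0,0,0],"travel": [-3,0.1,0],"grip": 0},{"delta_rot": [0,0,0],"travel": [-3,0.1,0],"grip": 0},{"delta_rot": [0,0,0],"travel": [-3,0.1,0],"grip": 0},{"delta_rot": [0,0,0],"travel": [-3,0.1,0],"grip": 0},{"delta_rot": [0,0,0],"travel": [-1,0,0],"grip": 0},{"delta_rot": [0,0,0],"travel": [0,0,0],"grip": 0}]}}

```text
clock: 7.2
tool_pos: [0.5426, 0.3037, 0.2356]
orientation: [0.729, -0.684, 0.0, -0.0]
wrist_force: [0.6, -0.8, -0.6]
gripper_width: 0.0008
```

```bash
python3 - <<'E'
from h import *
for n in ("wrist","scene","top"):
    cv2.imwrite(f"pics/{n}3.png",r.snapshot(n))
a=cv2.imread("pics/top3.png")[120:330,100:380];b=cv2.imread("pics/scene3.png")[130:310,190:400];b=cv2.resize(b,None,fx=1.9,fy=1.9)
w=np.zeros((600,800,3),np.uint8);w[:300,:400]=cv2.resize(a,(400,300));w[:b.shape[0],400:400+b.shape[1]]=b[:, :400]
w[300:,:400]=cv2.resize(cv2.imread("pics/wrist3.png"),(400,300));cv2.imwrite("pics/m3.png",w)
E
```

```text
(no output)
```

View pics/m3.png

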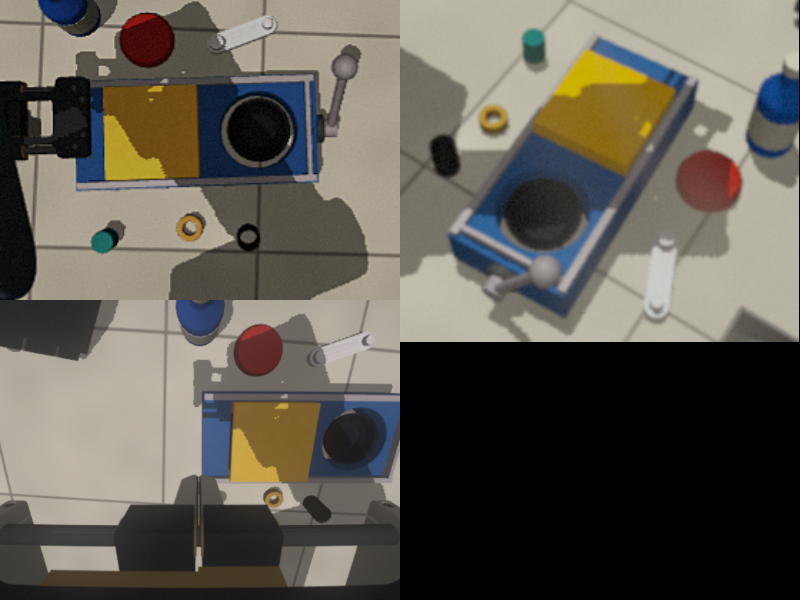

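```bash
python3 - <<'E'
from h import *
k,e=tri((266.3,272.1),(341.5,167));print("knob",k.round(4),e)
o=np.array([.5513,.1347]);ux=np.array([.998,.063]);uy=np.array([-.063,.998])
d=k[:2]-o;print("unit xy",d@ux,d@uy, "at163",(onz("top",[(341.5,167)],.163)[0][:2]-o)@np.c_[ux,uy])
T=r.sense()["tool_pos"][:2]-o;print("tcp unit",T@ux,T@uy)
E
```

```text
knob [ 0.6313 -0.0484  0.1644] 0.0034996418169354728
unit xy 0.06827599094499412 -0.18779987895387032 at163 [ 0.06705906 -0.18908436]
tcp unit 0.002333844366369113 0.16726856226317413
```

Emit:
{"method": "carry_out", "body": {"moves": [{"delta_rot": [0,0,0],"travel": [0,0,2],"grip": 0},{"delta_rot": [0,0,0],"travel": [0,0,3],"grip": 0},{"delta_rot": [0,0,0],"travel": [0,0,3],"grip": 0},{"delta_rot": [0,0,0],"travel": [0,0,3],"grip": 0},{"delta_rot": [0,0,0],"travel": [0,0,2],"grip": 0},{"delta_rot": [0,0,0],"travel": [0,0,1],"grip": 0},{"delta_rot": [0,0,0],"travel": [0,0,0.8],"grip": 0},{"delta_rot": [0,0,0],"travel": [0,0,0],"grip": 0}]}}

```text
clock: 8.15
tool_pos: [0.5429, 0.3024, 0.0875]
orientation: [0.729, -0.685, -0.0, 0.0]
wrist_force: [-0.3, 0.7, 0.2]
gripper_width: 0.0002
```

The knob measures unit x +67 to 68 mm and z 0.164, so the lever is at its stop, and the cup is sunk. Now I push the cover, with the tip about 10 mm above the deck.

Emit:
{"method": "carry_out", "body": {"moves": [{"delta_rot": [0,0,0],"travel": [1,0,0],"grip": 0},{"delta_rot": [0,0,0],"travel": [1,0,0],"grip": 0},{"delta_rot": [0,0,0],"travel": [0.6,0,0],"grip": 0},{"delta_rot": [0,0,0],"travel": [0.6,0,0],"grip": 0},{"delta_rot": [0,0,0],"travel": [0.6,0,0],"grip": 0},{"delta_rot": [0,0,0],"travel": [0.6,0,0],"grip": 0},{"delta_rot": [0,0,0],"travel": [0.6,0,0],"grip": 0}]}}

```text
clock: 8.85
tool_pos: [0.5462, 0.2528, 0.0879]
orientation: [0.729, -0.685, 0.0, -0.0]
wrist_force: [0.2, 3.1, 2.8]
gripper_width: 0.0005
```

Emit:
{"method": "carry_out", "body": {"moves": [{"delta_rot": [0,0,0],"travel": [0.7,0,0],"grip": 0},{"delta_rot": [0,0,0],"travel": [0.8,0,0],"grip": 0},{"delta_rot": [0,0,0],"travel": [0.8,0,0],"grip": 0},{"delta_rot": [0,0,0],"travel": [0.8,0,0],"grip": 0},{"delta_rot": [0,0,0],"travel": [0.8,0,0],"grip": 0},{"delta_rot": [0,0,0],"travel": [0.8,0,0],"grip": 0}]}}

```text
clock: 9.45
tool_pos: [0.549, 0.2054, 0.0877]
orientation: [0.729, -0.685, 0.0, -0.0]
wrist_force: [2.8, 3.1, 1.9]
gripper_width: 0.0008
```

Emit:
{"method": "carry_out", "body": {"moves": [{"delta_rot": [0,0,0],"travel": [0.8,0,0],"grip": 0},{"delta_rot": [0,0,0],"travel": [0.8,0,0],"grip": 0},{"delta_rot": [0,0,0],"travel": [0.8,0,0],"grip": 0},{"delta_rot": [0,0,0],"travel": [0.8,0,0],"grip": 0},{"delta_rot": [0,0,0],"travel": [0.8,0,0],"grip": 0},{"delta_rot": [0,0,0],"travel": [0.8,0,0],"grip": 0},{"delta_rot": [0,0,0],"travel": [0.6,0,0],"grip": 0},{"delta_rot": [0,0,0],"travel": [0.5,0,0],"grip": 0}]}}

```text
clock: 10.25
tool_pos: [0.5526, 0.1466, 0.0876]
orientation: [0.729, -0.685, -0.0, 0.0]
wrist_force: [2.5, 1.6, 1.3]
gripper_width: 0.0006
```

Emit:
{"method": "carry_out", "body": {"moves": [{"delta_rot": [0,0,0],"travel": [0.3,0,0],"grip": 0},{"delta_rot": [0,0,0],"travel": [0.3,0,0],"grip": 0},{"delta_rot": [0,0,0],"travel": [0.3,0,0],"grip": 0}]}}

```text
clock: 10.55
tool_pos: [0.5531, 0.1381, 0.0876]
orientation: [0.729, -0.685, -0.0, 0.0]
wrist_force: [0.8, 2.6, -0.4]
gripper_width: 0.0003
```

Emit:
{"method": "carry_out", "body": {"moves": [{"delta_rot": [0,0,0],"travel": [0.2,0,0],"grip": 0},{"delta_rot": [0,0,0],"travel": [0.2,0,0],"grip": 0}]}}

```text
clock: 10.75
tool_pos: [0.5533, 0.1341, 0.0876]
orientation: [0.729, -0.685, -0.0, 0.0]
wrist_force: [1.3, 3.1, 1.7]
gripper_width: 0.0007
```

Unit y is now about 0, and the stop is expected at a TCP unit y of about -5 mm.

Emit:
{"method": "carry_out", "body": {"moves": [{"delta_rot": [0,0,0],"travel": [0.2,0,0],"grip": 0},{"delta_rot": [0,0,0],"travel": [0.2,0,0],"grip": 0}]}}

```text
clock: 10.95
tool_pos: [0.5536, 0.1301, 0.0876]
orientation: [0.729, -0.685, -0.0, 0.0]
wrist_force: [1.3, 2.5, 0.4]
gripper_width: 0.0003
```

Emit:
{"method": "carry_out", "body": {"moves": [{"delta_rot": [0,0,0],"travel": [0.2,0,0],"grip": 0},{"delta_rot": [0,0,0],"travel": [0,0,0],"grip": 0}]}}

```text
clock: 11.15
tool_pos: [0.5537, 0.1279, 0.0876]
orientation: [0.729, -0.685, -0.0, 0.0]
wrist_force: [0.8, 0.5, -0.1]
gripper_width: 0.0007
```

Emit:
{"method": "carry_out", "body": {"moves": [{"delta_rot": [0,0,0],"travel": [0.2,0,0],"grip": 0},{"delta_rot": [0,0,0],"travel": [0.2,0,0],"grip": 0}]}}

```text
clock: 11.35
tool_pos: [0.5538, 0.1249, 0.0876]
orientation: [0.729, -0.685, -0.001, -0.0]
wrist_force: [-1.2, 19.9, 0.3]
gripper_width: 0.0004
```

Emit:
{"method": "carry_out", "body": {"moves": [{"delta_rot": [0,0,0],"travel": [0.2,0,0],"grip": 0},{"delta_rot": [0,0,0],"travel": [0,0,0],"grip": 0}]}}

```text
clock: 11.55
tool_pos: [0.5538, 0.1249, 0.0877]
orientation: [0.729, -0.685, -0.002, -0.002]
wrist_force: [-0.8, 23.3, -0.9]
gripper_width: 0.0007
```

The end stop is reached: TCP y stalled at 0.1249 with 23 N. I retract and check.

Emit:
{"method": "carry_out", "body": {"moves": [{"delta_rot": [0,0,0],"travel": [-0.8,0,0],"grip": 0},{"delta_rot": [0,0,0],"travel": [-1.5,0,0],"grip": 0},{"delta_rot": [0,0,0],"travel": [-1.5,0,0],"grip": 0},{"delta_rot": [0,0,0],"travel": [0,0,-2],"grip": 0},{"delta_rot": [0,0,0],"travel": [0,0,-3],"grip": 0},{"delta_rot": [0,0,0],"travel": [0,0,-3],"grip": 0},{"delta_rot": [0,0,0],"travel": [0,0,-3],"grip": 0},{"delta_rot": [0,0,0],"travel": [0,0,-3],"grip": 0},{"delta_rot": [0,0,0],"travel": [-2,1,0],"grip": 0},{"delta_rot": [0,0,0],"travel": [-3,1,0],"grip": 0},{"delta_rot": [0,0,0],"travel": [-3,1,0],"grip": 0},{"delta_rot": [0,0,0],"travel": [-3,1,0],"grip": 0},{"delta_rot": [0,0,0],"travel": [-3,1,0],"grip": 0},{"delta_rot": [0,0,0],"travel": [-3,1,0],"grip": 0},{"delta_rot": [0,0,0],"travel": [-2,1,0],"grip": 0},{"delta_rot": [0,0,0],"travel": [0,0,0],"grip": 0}]}}

```text
clock: 13.15
tool_pos: [0.4684, 0.3479, 0.2275]
orientation: [0.73, -0.684, -0.0, 0.0]
wrist_force: [-0.3, -0.7, 0.1]
gripper_width: 0.0009
```

```bash
python3 - <<'E'
from h import *
for n in ("scene","top"):
    cv2.imwrite(f"pics/{n}4.png",r.snapshot(n))
im=cv2.imread("pics/top4.png");hsv=cv2.cvtColor(im,cv2.COLOR_BGR2HSV)
y=blob((hsv[...,0]>15)&(hsv[...,0]<35)&(hsv[...,1]>150)&(hsv[...,2]>60))
P=onz("top",cv2.boxPoints(cv2.minAreaRect(y)),.086)
o=np.array([.5513,.1347]);R=np.array([[.998,.063],[-.063,.998]])
print("cover unit c",R@(P.mean(0)[:2]-o),[np.linalg.norm(P[i]-P[i-1]).round(4) for i in range(4)])
a=im[120:330,100:380];b=cv2.imread("pics/scene4.png")[130:310,190:400];b=cv2.resize(b,None,fx=1.9,fy=1.9)
w=np.zeros((350,800,3),np.uint8);w[:300,:400]=cv2.resize(a,(400,300));w[:b.shape[0],400:400+b.shape[1]]=b[:, :400]
cv2.imwrite("pics/m4.png",w);print(r.sense()["wrist_force"])
E
```

```text
cover unit c [ 0.00110697 -0.0865835 ] [np.float64(0.1236), np.float64(0.1243), np.float64(0.1243), np.float64(0.1234)]
[ 0.15085032 -0.39082171 -0.31516027]
```

View pics/m4.png

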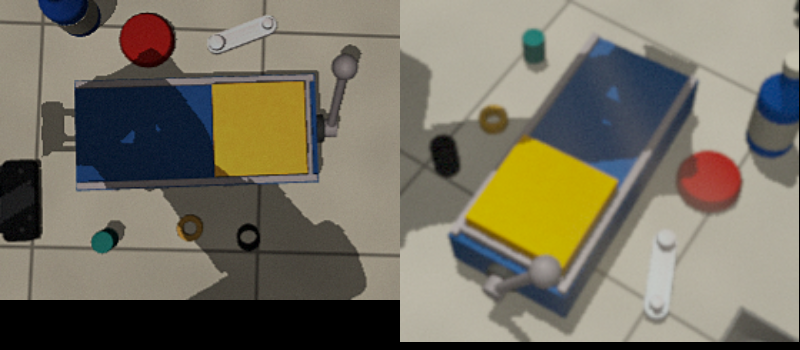

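The cover is shut against its stop (measured centre y -86.6 mm, shut value -85 mm). The lever is still over, with its knob at (345,67) in the picture, and the loose things haven't moved.

```bash
python3 -c "
from plant import r
print(r.sign_off())"
```

```text
the job is handed in; nothing more can be done
None
```

I pushed the pump lever to its far stop, then slid the dust cover fully shut over the sunken cup, and handed the job in at about 13 s on the clock. I used the closed fingertips only and pressed on nothing but the lever and the cover's left end face.

- **Lever:** it stalled at the stop with 25 N along the push (about 28 N in all). Afterwards the knob measured +67 to 68 mm in unit x at 164 mm height, against 67 mm and 163 mm expected. It had not started at 0: the first triangulation put it at about 0.23 rad.
- **Cup:** after the lever push the pictures showed it sunk in its well. I did not measure its depth directly.
- **Cover:** it stalled at the stop with 23 N. Its centre then measured unit y -86.6 mm against -85 mm when shut, within the 2 mm calibration error.
- **Last look:** the lever was still over, the loose things in view showed no visible shift, and the arm stood clear with wrist force near zero. The bottle was only partly in the cropped view.

No check failed. The two-camera knob measurements disagreed by 3 to 5 mm between rays, from hand-read pixels, but both lever pushes agreed with them.

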